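Turn a battery module on end in the welding fixture

ROBOT

A 7-joint arm with a two-finger parallel gripper is mounted at the origin on the work surface. World frame = base frame: x ahead of the robot, y to its left, z up, the work surface at z = 0. Lengths are in m, angles in rad, forces in N, time in s.
With the tool pointing down it reaches from about 0.4 to 0.75 m from the base axis. Payload 19.5 kg.
Tool frame: the origin (TCP) lies midway between the tips of the shut fingers; the grasp point (between the pads) lies behind it (manip.grip_depth is the z of the grasp point in the tool frame, in m); z points along the fingers, y is the line along which they close (so a half turn about z gives the same grasp; the last joint's range is limited). The gripper opens to 85 mm and grips with 20 to 120 N. Pads are 22 mm wide; open, the fingers measure 114 mm over their backs; the gripper's body (76 mm by 85 mm) begins 54 mm behind the grasp point. The pads swing forward as they close: fully open they stand 13 mm farther back than shut.
Start: joints at [-1.352, 0.707, -0.028, 1.485, 0.022, 0.951, -0.075], TCP at [0.148, 0.556, 0.231] pointing down, gripper open.
Joint ranges: [-2.71, 2.71], [-0.32, 2.16], [-1.57, 1.52], [0, 2.45], [-1.46, 4.6], [0, 2.02], [-2.83, 2.83]. Speed limits (rad/s): [1.89, 1.89, 2.57, 2.57, 3.01, 3.01, 3.01].

INTERFACE

Orientations are given as a unit quaternion [x, y, z, w].
In Python, from cell import sensors, camera, camera_model, manip, finder gives the robot as it stands.
- The arm moves only by the shell command python3 -m jog 'ROWS' [FORCE]. ROWS is JSON, a list of rows, each an object with "jaw": the finger opening in mm, from 0 to 85.4; "offset": the shift along the tool's x, y, z normalised to -1 to 1, where 1 is 0.25 m, a list of three; "dr": the turn, a rotation vector about the tool's x, y, z normalised to -1 to 1, where 1 is 5 degrees, a list of three. In form: [{"jaw": jaw, "offset": [dx, dy, dz], "dr": [wx, wy, wz]}, ...]. A call has 1 to 5 rows; each row shifts and turns the commanded pose from where the row before left it, along the tool's axes as they then stand; what a row does not reach is not made up. A row lasts 1/10 s, in which the tool goes at most 50 mm and 8.59 degrees, less where a joint would pass 70% of its speed; a pose out of reach is approached as far as the arm can. A call with a number of a shift or a turn outside -1 to 1 is refused whole. A call with a gripper value outside its range is refused whole. The fingers move at their own pace and stop on an object; FORCE is the grip in N (left out, the last holds). Time passes only in rows, so rows that do not move let the fingers close. It gives the time, the measured TCP pose, the force, the opening and the grip force at its end, in the units of the state.
- sensors.get_obs(): the state, without advancing time (a new reading comes with each control period).
- camera(name): name is "scene" or "top" or "wrist"; returns the picture (400x640x3 uint8, blue, green, red); there is no depth.
- camera_model(name): a dict with "intrinsics" (3x3 intrinsics, pixels), "k1" (the pictures are not rectified: a ray, as slopes to the right and down, at radius r is drawn at 1 + k1 r^2 times it, then the intrinsics apply), "rvec" (rotation vector, rad) and "tvec" (3), from world to camera coordinates, as OpenCV has them; the wrist camera has in their place "T_tool_cam" (4x4, takes a point from camera to tool coordinates, whose origin is the TCP and whose axes are the flange's). Camera axes: x right, y down, z forward; pixel columns grow to the right and rows downward; lengths in m; the calibration is good to about 2 mm. A picture is of the moment at which its call begins: read the wrist's pose just before it. camera_model takes no time and is no camera call.
- manip.finish_job(): hands the job in; it is judged then, once.
Trained networks look in the newest picture that a camera, given by its name, has taken for a name from the list of things; names that differ only in an ending like _2 or _b are one class to them, and where a whole thing is asked for, a point or a joint stands for the part that bears it (a point fixed in the world has none). Each returns a list of dicts, best first, with "p" (0 to 1); they miss things now and then, are a little off and sometimes report something else, mostly with a low value. They report only what shows in the picture. A call takes as long as a camera call. They do not tell look-alikes from the thing itself.
- finder.look_for(camera, query): "rect" ([left, top, width, height] in pixels, round what is visible of it).
- finder.trace(camera, query): "mask" (400x640 bool, what is visible of it) and "rect" ([left, top, width, height] in pixels, round what is visible of it).
- finder.pinpoint(camera, query): "position" ([row, column] in pixels: a listed point, or the origin of a listed thing).
The state is a dict: "clock": time; "joints": joint angles; "qvel": joint speeds; "effort": joint torques, N m; "ee_pos": TCP position; "tool_rot": TCP orientation; "force": force on the tool from outside, world axes, zero at the start; "ft_torque": the same for the moment, N m; "grip_width": opening from 0.0 (shut) to 1.0 (fully open); "grasp_force": force on a finger pad.
Only numpy, scipy, OpenCV 4.12 (cv2) and the standard library are available. Lean on these libraries where they do the work, as an engineer would, in place of code of your own. Each camera call takes 0.05 s, during which the arm holds its last target. There are 200 camera calls.

TASK

The battery module lies lengthwise in the slide-jaw fixture. Slide the jaw well open, turn the module up on its plain end so that the end with the two bare nickel tabs faces straight up, stand it on the bed in the middle between the jaws, and slide the jaw shut against it so that it is held snug and square between both jaws. Do not drop the module, and leave the other things on the bench where they are.

Things in the scene. Friction and masses are not known exactly. Their poses are not given: they have to be found in the camera images.
- module: Battery module: block of ten grey cells in black plastic holders, 106 mm long (x), 42 wide (y), 67 high (z), about 0.5 kg. Origin at its centre. The -x end is plain, black and flat, the +x end is the tab end. At the start it lies flat on the fixture's bed, z up, x along the jaws, tab end roughly to the robot's right, its 42 mm width between the jaws.
- module_tab (a point): Centre of the module's tab end, 53 mm from its centre along +x: a black end plate with two bare flat nickel tabs, 14 x 24 mm each. Axes as the module's.
- fixture: Slide-jaw fixture, fixed. Origin on the table under the clamping place, z up. Bed 120 mm along x, y from -55 to +205 mm, top 15 mm above the table. The jaws lie along x and clamp along y (roughly away from the robot). Fixed jaw on the -y side: 80 mm long, face at y = -21 mm, back at -47 mm, top 18 mm above the bed. A module seated on it has its centre at x = y = 0.
- jaw (a joint): Sliding jaw's position in m along fixture y, +y side: 0 when the gap between the jaws equals the module's 42 mm, grows as it opens (gap = 42 mm + value), -0.012 to 0.045. It stays where left (drags with 3 N; with a standing module to push along, up to 12 N). Jaw 80 mm long, 22 thick, top 18.5 mm above the bed; behind it a low carriage (11 mm high) carries the handle.
- jaw_handle (a point): Centre of the top of the sliding jaw's handle, an upright black fin 40 mm along fixture x, 12 mm thick along fixture y, its top 61 mm above the bed (76 mm above the table). It can be pinched from above. It stands 105 mm from the middle of a clamped module along fixture +y; 56 mm are free between it and the sliding jaw's back.
- caliper: Bystander: digital caliper lying flat, 225 mm long. Origin under its middle.
- pliers: Bystander: blue-handled pliers lying flat, 160 mm long, on the left of the fixture. Origin under the middle.
- strip_reel: Bystander: flat coil of nickel strip, ring 90 mm across, 20 mm high, lying on the robot's side of the fixture. Origin under its centre.
- cell_holder: Bystander: spare black cell holder plate, 106 x 42 x 10 mm, flat on the table right of the fixture. Origin under its centre.
- file_wallet: Bystander: red wallet of needle files, 175 x 75 x 14 mm. Origin under its centre.
- cell_tray: Bystander: white open tray, 150 x 110 x 30 mm, with loose cells in it. Origin under its centre.
Mind the look-alikes: they are no part of the job. Of the things that look like the module, the smallest one is meant.

How it is judged:
On the way, in this order (a step that is already met when the one before it is completed fails the run):
1. the jaw is slid open, at least 10 mm wider than the module, while the module still lies in the fixture (value of joint jaw above 0.01 m and angle between module's own z axis and vertical below 0.2 rad and z of module in the frame of fixture below 0.055 m), for 0.1 s.
2. the module stands on its plain end on the bed, between the open jaws (z of module_tab in the frame of fixture above 0.115 m and angle between module's own x axis and vertical below 0.08 rad and contact force between module and fixture above 0.5 N and z of module in the frame of fixture between 0.064 and 0.072 m and x of module in the frame of fixture between -0.018 and 0.018 m and value of joint jaw above 0.003 m), for 0.1 s.
At the end, for the whole second after the job is handed in: The module stands at rest on the bed on its plain end, tabs up (within 0.08 rad), centred within 18 mm along the jaws and 2.5 mm across them (seated on the fixed jaw), square to them within 0.06 rad; the jaw is closed on it (gap at most 2.5 mm over its width) (z of module_tab in the frame of fixture above 0.115 m and angle between module's own x axis and vertical below 0.08 rad and contact force between module and fixture above 0.5 N and z of module in the frame of fixture between 0.064 and 0.072 m and x of module in the frame of fixture between -0.018 and 0.018 m and y of module in the frame of fixture between -0.0025 and 0.0025 m and value of joint jaw below 0.0025 m and angle between the y axis of module and the y axis of fixture, either way round below 0.06 rad and linear speed of module below 0.02 m/s and velocity of joint jaw below 0.01 m/s); the robot touches nothing.
It fails at once if the module is dropped (it falls faster than 0.7 m/s, about 25 mm of free fall, out of the fingers) (linear speed of module above 0.7 m/s and contact force between the fingers and module below 0.1 N).
It fails at once if a bystander is moved by more than 30 mm (distance of any of caliper, pliers, strip_reel, cell_holder, file_wallet, cell_tray from where it was at the start of the episode above 0.03 m).
It also fails if it takes over 56 s, if anything falls off the work surface, if the arm or the gripper's body presses on something with over 40 N, if the wrist force passes 120 N, or if a joint passes its speed limit or range.

## Working session

There is one attempt and no reset: what is moved stays moved. The work goes in short steps, Python scripts to look and compute and a shell command to move; the robot and the scene stay as the last step left them, time stands still between calls to the robot, and variables do not carry over. Pictures are saved under pics/ and viewed, at most 10 in all, crops included, and the job is handed in when it is done.

```bash
ls; mkdir -p pics
cat > h.py <<'E'
import numpy as np, cv2
from cell import sensors, camera, camera_model, manip, finder
from scipy.spatial.transform import Rotation as R
def ray(name, rc, obs=None):
    m=camera_model(name); K=np.array(m["intrinsics"]); k=m["k1"]
    p=np.linalg.inv(K)@[rc[1],rc[0],1]; d=p[:2]; u=d.copy()
    for _ in range(30): u=d/(1+k*(u@u))
    v=np.array([*u,1])
    if "rvec" in m:
        Rm=R.from_rotvec(np.ravel(m["rvec"])).as_matrix(); o=-Rm.T@np.ravel(m["tvec"]); return o,Rm.T@v
    T=np.array(m["T_tool_cam"]); Q=R.from_quat(obs["tool_rot"]).as_matrix()
    return np.array(obs["ee_pos"])+Q@T[:3,3], Q@T[:3,:3]@v
def at_z(name, rc, z, obs=None):
    o,d=ray(name,rc,obs); return o+d*(z-o[2])/d[2]
def tri(rays):
    A=0;b=0
    for o,d in rays:
        d=d/np.linalg.norm(d); P=np.eye(3)-np.outer(d,d); A=A+P; b=b+P@o
    x=np.linalg.solve(A,b); return x,[np.linalg.norm(np.cross(x-o,d/np.linalg.norm(d))) for o,d in rays]
def proj(name,X,obs=None):
    m=camera_model(name); K=np.array(m["intrinsics"])
    if "rvec" in m: c=R.from_rotvec(np.ravel(m["rvec"])).apply(X)+np.ravel(m["tvec"])
    else:
        T=np.array(m["T_tool_cam"]); t=R.from_quat(obs["tool_rot"]).inv().apply(np.array(X)-obs["ee_pos"]); c=(t-T[:3,3])@T[:3,:3]
    u=c[:2]/c[2]; u=u*(1+m["k1"]*(u@u)); q=K@[*u,1]; return q[:2][::-1]
E
python3 - <<'E'
from h import *
print(sensors.get_obs(), manip.grip_depth)
for n in ["scene","top","wrist"]:
    cv2.imwrite(f"pics/{n}0.png",camera(n))
    for q in ["module","module_tab","fixture","jaw_handle","jaw"]:
        try: print(n,q,[(np.round(d["position"],1),round(d["p"],2)) for d in finder.pinpoint(n,q)], [(d["rect"],round(d["p"],2)) for d in finder.look_for(n,q)])
        except Exception as e: print(n,q,e)
print(camera_model("wrist"))
E
```

```text
pics
{'clock': 0.0, 'joints': array([-1.35171229,  0.70710067, -0.02763331,  1.48498034,  0.02199395,
        0.95086699, -0.07548808]), 'qvel': array([-2.14419050e-03,  1.95191868e-03, -8.41639469e-04, -1.32046846e-03,
       -3.14865401e-04,  8.89306750e-05, -3.98534494e-04]), 'effort': array([ 5.60950139e-04, -8.83196282e+01,  1.23467367e+00, -2.36170131e+01,
        1.68394408e-02,  6.34789292e-03,  7.17772627e-05]), 'ee_pos': array([0.14818401, 0.55532197, 0.23083304]), 'tool_rot': array([ 1.30012622e-01,  9.91512199e-01, -5.23228767e-04, -6.01980687e-05]), 'force': array([0.30666911, 0.23637011, 0.81466289]), 'ft_torque': array([-0.01720637, -0.01803428, -0.01178057]), 'grasp_force': 0.0, 'grip_width': 0.9983343609742551} -0.0187
scene module [(array([153.6, 292.3]), 0.71), (array([212.6, 290.1]), 0.7)] [([273.1, 191.7, 33.8, 42.0], 0.75), ([354.5, 183.9, 58.4, 58.9], 0.64), ([272.6, 126.5, 37.3, 57.7], 0.6)]
scene module_tab [(array([202.4, 401.1]), 0.89), (array([170.6, 278.3]), 0.86), (array([202. , 278.5]), 0.67)] [([271.1, 192.4, 38.3, 42.2], 0.82), ([351.2, 187.2, 59.6, 5
[... 1268 characters left out ...]
ist jaw_handle [] []
wrist jaw it knows: caliper, cell_holder, cell_tray, file_wallet, fixture, jaw_handle, module, module_tab, pliers, strip_reel
{'intrinsics': array([[287.14658506,   0.        , 311.10553723],
       [  0.        , 287.14658506, 197.0339611 ],
       [  0.        ,   0.        ,   1.        ]]), 'k1': -0.00420201211948275, 'T_tool_cam': array([[ 1.92849619e-04, -9.51868837e-01, -3.06505596e-01,
         7.92330615e-02],
       [ 9.99999586e-01, -8.88862341e-05,  9.05228415e-04,
         1.51975320e-03],
       [-8.88902846e-04, -3.06505644e-01,  9.51868426e-01,
        -1.43186583e-01],
       [ 0.00000000e+00,  0.00000000e+00,  0.00000000e+00,
         1.00000000e+00]])}
```

View pics/top0.png

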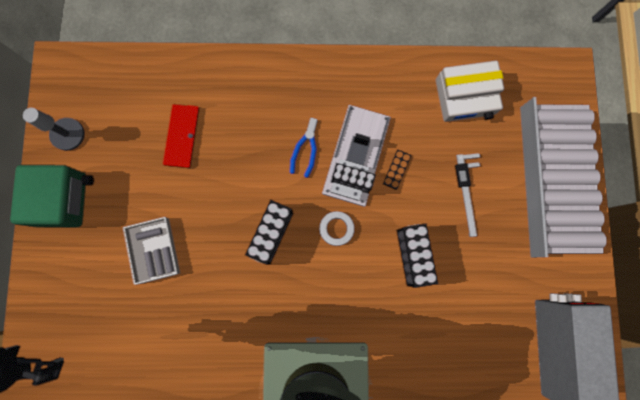

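View pics/scene0.png

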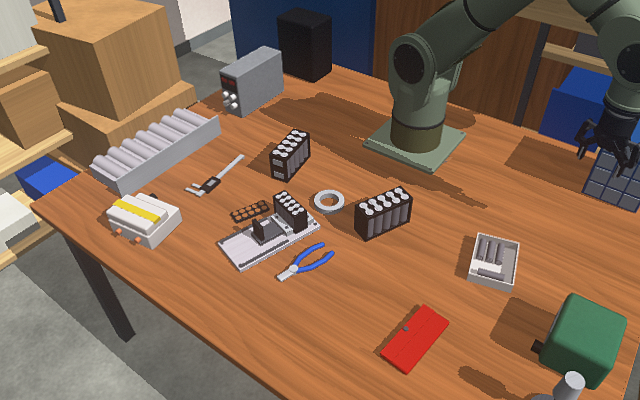

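Run:
```python
from h import *
for rc,z in [((178.3,350.3),.05),((186,374),.05),((135.5,364.3),.076),((257,415),.03),((234,266),.03)]: print(rc,at_z("top",rc,z))
print(tri([ray("top",(135.5,364.3)),ray("scene",(222.3,258.3))]))
print(tri([ray("top",(178.3,350.3)),ray("scene",(212.6,290.1))]))
```

```text
(178.3, 350.3) [ 0.55042586 -0.08975702  0.05      ]
(186, 374) [ 0.53031109 -0.15141275  0.05      ]
(135.5, 364.3) [ 0.65825316 -0.12475365  0.076     ]
(257, 415) [ 0.34736771 -0.25777728  0.03      ]
(234, 266) [0.40610622 0.12893272 0.03      ]
(array([ 0.65581132, -0.12098737,  0.07504831]), [np.float64(0.004582011577414906), np.float64(0.004582011577414775)])
(array([ 0.55263466, -0.09169696,  0.04332396]), [np.float64(0.001583615107889935), np.float64(0.0015836151078898722)])
```

The top view shows the fixture at about (355,155), with the target module in it at (352,178) and its tabs to the right. The handle is at (362,150). The larger look-alikes are at (270,232) and (418,255), and the scene view agrees. Next I swing the arm over the fixture for a wrist view.

```bash
r='x'
python3 -m jog '[{"jaw":85,"offset":[-0.178,0,0],"dr":[0,0,0.9]},{"jaw":85,"offset":[-0.178,0,0],"dr":[0,0,0.9]},{"jaw":85,"offset":[-0.178,0,0],"dr":[0,0,0.9]},{"jaw":85,"offset":[-0.178,0,0],"dr":[0,0,0.9]},{"jaw":85,"offset":[-0.178,0,0],"dr":[0,0,0.9]}]' 40
python3 -m jog '[{"jaw":85,"offset":[-0.178,0,0],"dr":[0,0,0.9]},{"jaw":85,"offset":[-0.178,0,0],"dr":[0,0,0.9]},{"jaw":85,"offset":[-0.178,0,0],"dr":[0,0,0.9]},{"jaw":85,"offset":[-0.178,0,0],"dr":[0,0,0.9]},{"jaw":85,"offset":[-0.178,0,0],"dr":[0,0,0.9]}]'
python3 -m jog '[{"jaw":85,"offset":[-0.178,0,0],"dr":[0,0,0.9]},{"jaw":85,"offset":[-0.178,0,0],"dr":[0,0,0.9]},{"jaw":85,"offset":[-0.178,0,0],"dr":[0,0,0.9]},{"jaw":85,"offset":[-0.178,0,0],"dr":[0,0,0.9]},{"jaw":85,"offset":[-0.178,0,0],"dr":[0,0,0.9]}]'
python3 -m jog '[{"jaw":85,"offset":[-0.178,0,0],"dr":[0,0,0.9]},{"jaw":85,"offset":[-0.178,0,0],"dr":[0,0,0.9]},{"jaw":85,"offset":[-0.178,0,0],"dr":[0,0,0.9]},{"jaw":85,"offset":[-0.178,0,0],"dr":[0,0,0.9]}]'
python3 - <<'E'
from h import *
o=sensors.get_obs(); print(o["clock"],o["ee_pos"],o["tool_rot"],o["joints"])
E
```

```text
clock: 1.85
ee_pos: [0.3519, 0.4649, 0.2312]
tool_rot: [0.322, 0.947, 0.0, 0.0]
force: [0.0, 0.4, -0.0]
grip_width: 0.998
grasp_force: 0.0
clock: 2.35
ee_pos: [0.5038, 0.3041, 0.2312]
tool_rot: [0.501, 0.865, 0.0, 0.0]
force: [0.9, 0.6, 0.1]
grip_width: 0.995
grasp_force: 0.0
clock: 2.85
ee_pos: [0.5826, 0.0975, 0.2312]
tool_rot: [0.66, 0.751, 0.0, 0.0]
force: [1.2, -0.1, 0.0]
grip_width: 0.991
grasp_force: 0.0
clock: 3.25
ee_pos: [0.5846, -0.0799, 0.2313]
tool_rot: [0.77, 0.639, 0.0, 0.0]
force: [1.1, -0.3, 0.6]
grip_width: 0.996
grasp_force: 0.0
3.25 [ 0.58457351 -0.07989242  0.23127055] [7.69513503e-01 6.38630535e-01 3.71714125e-05 8.46466503e-05] [-0.05216045  0.74830016  0.27917341  1.43203626 -0.22573529  0.99255335
  0.09437327]
```

```bash
cat > look.py <<'E'
import sys; from h import *
o=sensors.get_obs(); cv2.imwrite(f"pics/{sys.argv[1]}.png",camera("wrist"))
import pickle; pickle.dump(o,open(f"pics/{sys.argv[1]}.pkl","wb"))
print(o["ee_pos"],o["tool_rot"])
for q,z in [("module",.0485),("module_tab",.0485),("fixture",0),("jaw_handle",.076)]:
    for d in finder.pinpoint("wrist",q): print(q,np.round(d["position"],1),round(d["p"],2),np.round(at_z("wrist",d["position"],z,o),4))
E
python3 look.py w1
python3 -m jog '[{"jaw":85,"offset":[0,0.2,0],"dr":[0,0,0]},{"jaw":85,"offset":[0,0.12,0],"dr":[0,0,0]},{"jaw":85,"offset":[0,0,0],"dr":[0,0,0]},{"jaw":85,"offset":[0,0,0],"dr":[0,0,0]}]'
python3 look.py w2
```

```text
[ 0.58457351 -0.07989242  0.23127055] [7.69513503e-01 6.38630535e-01 3.71714125e-05 8.46466503e-05]
module [16.1 99.7] 0.97 [0.4077 0.1206 0.0485]
module [189.5 286.7] 0.93 [ 0.553  -0.0894  0.0485]
module_tab [313.4 219.6] 0.84 [ 0.4254 -0.2454  0.0485]
jaw_handle [202.4 383.6] 0.57 [ 0.6583 -0.116   0.076 ]
clock: 3.9
ee_pos: [0.6567, -0.0902, 0.2307]
tool_rot: [0.768, 0.64, -0.0, -0.0]
force: [-0.3, 0.6, 0.6]
grip_width: 0.996
grasp_force: 0.0
[ 0.65670128 -0.09017369  0.23072861] [ 7.68044719e-01  6.40396069e-01 -1.90919604e-04 -3.84337952e-04]
module [194.4 225.6] 0.96 [ 0.5524 -0.0925  0.0485]
module [17.1 32.1] 0.75 [0.4121 0.1211 0.0485]
module_tab [234.4 221.7] 0.67 [ 0.5337 -0.1419  0.0485]
fixture [179.2 235.6] 0.82 [ 0.5538 -0.0863  0.    ]
jaw_handle [206.8 315.6] 0.82 [ 0.6561 -0.1173  0.076 ]
```

View pics/w2.png

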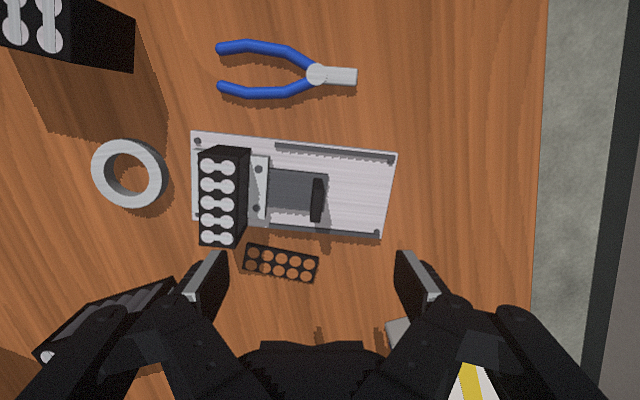

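View pics/w1.png

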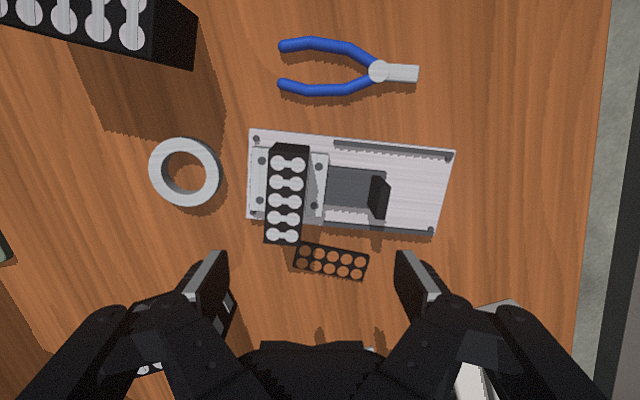

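The wrist views show the bed corners: in w2 about (191,131), (397,153), (382,239) and (190,219) as col,row. The handle is at (316,205). The module is between the jaws with its tabs toward the bottom, over the cell holder. I'll fit the fixture pose from the bed edges.

```bash
cat > fit.py <<'E'
from h import *; import pickle
from scipy.optimize import least_squares
C=np.array([[-.06,-.055],[-.06,.205],[.06,.205],[.06,-.055]])
P={"w1":[(129,249),(150,455),(240,434),(218,246)],"w2":[(131,191),(153,397),(239,382),(219,190)]}
O={n:pickle.load(open(f"pics/{n}.pkl","rb")) for n in P}
def res(p):
    c,s=np.cos(p[2]),np.sin(p[2]); r=[]
    for n in P:
        for q,uv in zip(C,P[n]):
            X=[p[0]+c*q[0]-s*q[1],p[1]+s*q[0]+c*q[1],.015]; r+=list(proj("wrist",X,O[n])-uv)
    return np.array(r)
s=least_squares(res,[.554,-.087,np.deg2rad(-106)],loss="soft_l1"); print(s.x,np.rad2deg(s.x[2])); print(res(s.x).round(1))
h=tri([ray("wrist",(202.4,383.6),O["w1"]),ray("wrist",(206.8,315.6),O["w2"])]); m=tri([ray("wrist",(189.5,286.7),O["w1"]),ray("wrist",(194.4,225.6),O["w2"])])
print("handle",h,"module",m)
for X in (h[0],m[0],at_z("wrist",(206.8,315.6),.076,O["w2"])):
    d=X[:2]-s.x[:2]; c,k=np.cos(s.x[2]),np.sin(s.x[2]); print("fix frame",c*d[0]+k*d[1],-k*d[0]+c*d[1],X[2])
E
python3 fit.py
python3 - <<'E'
import cv2
a=cv2.imread("pics/w2.png")[120:260,180:410]; cv2.imwrite("pics/w2c.png",cv2.resize(a,None,fx=3.4,fy=3.4,interpolation=cv2.INTER_CUBIC))
E
```

```text
[ 0.55431633 -0.08666921 -1.85988429] -106.56351995650284
[-0.9 -0.6  0.3  1.6 -2.9  0.2  0.9 -0.9 -0.7 -1.6  0.3  1.6  0.7 -0.8
  1.8  1.1]
handle (array([ 0.65662363, -0.11352138,  0.08440287]), [np.float64(0.0007252021711245865), np.float64(0.0007252021711246037)]) module (array([ 0.55280172, -0.09087974,  0.04868461]), [np.float64(0.001514042247297802), np.float64(0.0015140422472978542)])
fix frame -0.0034276551272667613 0.1057169518512316 0.08440286654706441
fix frame 0.0044675947353026895 -0.0002514256416141637 0.048684614380172846
fix frame 0.00030786201570047467 0.10631008752147285 0.07600000000000001
```

View pics/w2c.png

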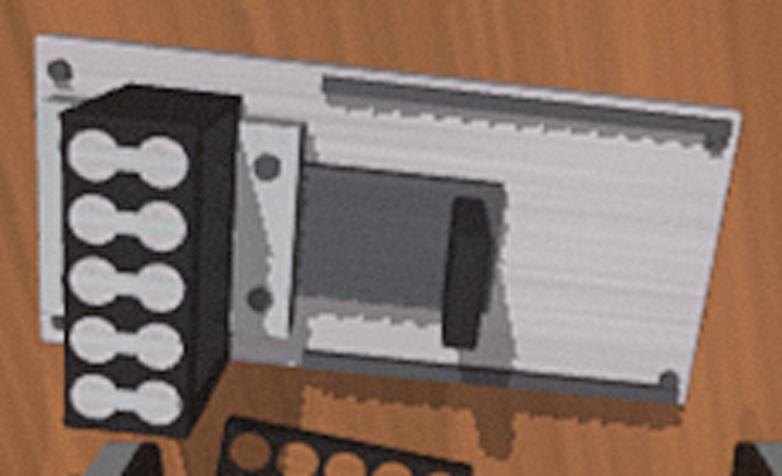

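```bash
python3 -m jog '[{"jaw":55,"offset":[0,0,0],"dr":[0,0,0.615]},{"jaw":55,"offset":[0,0,0],"dr":[0,0,0.615]},{"jaw":55,"offset":[-0.104,0.025,0.1],"dr":[0,0,0]},{"jaw":55,"offset":[0,0,0.16],"dr":[0,0,0]},{"jaw":55,"offset":[0,0,0],"dr":[0,0,0]}]' 60
python3 look.py w3
```

```text
clock: 4.65
ee_pos: [0.6532, -0.1177, 0.1626]
tool_rot: [0.802, 0.597, -0.002, -0.002]
force: [-0.1, 0.1, -0.6]
grip_width: 0.641
grasp_force: 0.0
[ 0.65317995 -0.11768452  0.16262914] [ 0.80200379  0.59731017 -0.00209042 -0.00247428]
module [196.8 201.7] 0.58 [ 0.5521 -0.0902  0.0485]
module_tab [252.6 207.9] 0.75 [ 0.5346 -0.1465  0.0485]
module_tab [348.4 152.2] 0.73 [ 0.4254 -0.2419  0.0485]
fixture [179.5 216.9] 0.93 [ 0.5528 -0.0857  0.    ]
jaw_handle [202.9 318.6] 0.9 [ 0.6583 -0.1182  0.076 ]
```

```bash
python3 -m jog '[{"jaw":55,"offset":[0,0.014,0.16],"dr":[0,0,0]},{"jaw":55,"offset":[0,0,0.16],"dr":[0,0,0]},{"jaw":55,"offset":[0,0,0.16],"dr":[0,0,0]},{"jaw":55,"offset":[0,0,0],"dr":[0,0,0]},{"jaw":0,"offset":[0,0,0],"dr":[0,0,0]}]' 60
python3 -m jog '[{"jaw":0,"offset":[0,0,0],"dr":[0,0,0]},{"jaw":0,"offset":[0,0,0],"dr":[0,0,0]},{"jaw":0,"offset":[0,0,0],"dr":[0,0,0]},{"jaw":0,"offset":[0,0,0],"dr":[0,0,0]},{"jaw":0,"offset":[0,0,0],"dr":[0,0,0]}]' 60
```

```text
clock: 5.4
ee_pos: [0.6594, -0.1191, 0.0483]
tool_rot: [0.802, 0.598, 0.0, 0.001]
force: [0.6, -0.3, 0.7]
grip_width: 0.485
grasp_force: 0.0
clock: 5.9
ee_pos: [0.6597, -0.1192, 0.0488]
tool_rot: [0.802, 0.598, 0.001, 0.001]
force: [-2.5, 1.2, 14.2]
grip_width: 0.128
grasp_force: 58.8
```

```bash
python3 -m jog '[{"jaw":0,"offset":[0,0.036,0],"dr":[0,0,0]},{"jaw":0,"offset":[0,0.036,0],"dr":[0,0,0]},{"jaw":0,"offset":[0,0.036,0],"dr":[0,0,0]},{"jaw":0,"offset":[0,0.036,0],"dr":[0,0,0]},{"jaw":0,"offset":[0,0,0],"dr":[0,0,0]}]'
python3 -m jog '[{"jaw":0,"offset":[0,0,0],"dr":[0,0,0]},{"jaw":0,"offset":[0,0,0],"dr":[0,0,0]},{"jaw":0,"offset":[0,0,0],"dr":[0,0,0]}]'
```

```text
clock: 6.4
ee_pos: [0.6952, -0.1298, 0.0488]
tool_rot: [0.802, 0.598, 0.002, 0.002]
force: [2.3, -0.3, 11.1]
grip_width: 0.126
grasp_force: 59.0
clock: 6.7
ee_pos: [0.6946, -0.1296, 0.0488]
tool_rot: [0.802, 0.598, 0.001, 0.002]
force: [2.9, -0.7, 8.4]
grip_width: 0.128
grasp_force: 58.9
```

```bash
python3 -m jog '[{"jaw":55,"offset":[0,0,0],"dr":[0,0,0]},{"jaw":55,"offset":[0,0,0],"dr":[0,0,0]},{"jaw":55,"offset":[0,0,0],"dr":[0,0,0]},{"jaw":70,"offset":[0,0,-0.1],"dr":[0,0,0]},{"jaw":85,"offset":[0,0,-0.2],"dr":[0,0,0]}]'
python3 -m jog '[{"jaw":85,"offset":[0,0,-0.2],"dr":[0,0,0]},{"jaw":85,"offset":[0,0,-0.2],"dr":[0,0,0]},{"jaw":85,"offset":[0,-0.2,0],"dr":[0,0,0]},{"jaw":85,"offset":[0,-0.2,0],"dr":[0,0,0]},{"jaw":85,"offset":[0,-0.2,0],"dr":[0,0,0]}]'
python3 -m jog '[{"jaw":85,"offset":[0,0,0],"dr":[0,0,0]},{"jaw":85,"offset":[0,0,0],"dr":[0,0,0]}]'
python3 look.py w4
python3 - <<'E'
import cv2
a=cv2.imread("pics/w4.png")[90:320,220:520]; cv2.imwrite("pics/w4c.png",cv2.resize(a,None,fx=2.6,fy=2.6,interpolation=cv2.INTER_CUBIC))
E
```

```text
clock: 7.2
ee_pos: [0.6914, -0.1289, 0.1192]
tool_rot: [0.802, 0.597, -0.002, -0.002]
force: [0.8, 0.7, 0.7]
grip_width: 0.952
grasp_force: 0.0
clock: 7.7
ee_pos: [0.5814, -0.0955, 0.2217]
tool_rot: [0.802, 0.597, 0.0, 0.0]
force: [1.7, 0.2, -0.3]
grip_width: 0.996
grasp_force: 0.0
clock: 7.9
ee_pos: [0.5829, -0.0955, 0.2223]
tool_rot: [0.802, 0.597, 0.001, 0.0]
force: [1.0, 0.1, 0.1]
grip_width: 0.996
grasp_force: 0.0
[ 0.58289198 -0.0955387   0.22233403] [8.02048855e-01 5.97257889e-01 7.77005079e-04 2.10176233e-04]
module [180.9 283.9] 0.81 [ 0.5521 -0.0886  0.0485]
module [21.5 76.4] 0.69 [0.409  0.1211 0.0485]
module_tab [317.5 228.3] 0.93 [ 0.4215 -0.2464  0.0485]
jaw_handle [183.2 421.2] 0.57 [ 0.6932 -0.126   0.076 ]
```

View pics/w4c.png

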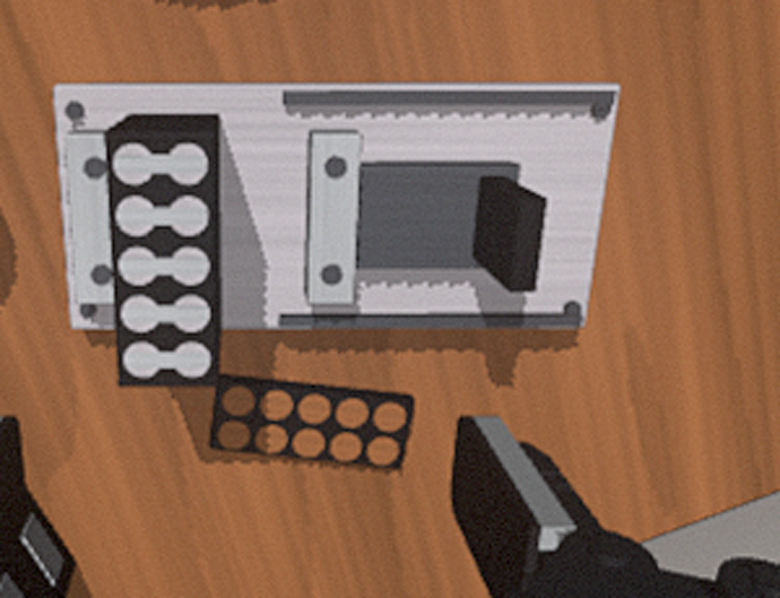

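The crop shows the jaw well open: the sliding jaw's near edge is at col 308, against the module's right edge at 220. The module is still flat and against the fixed jaw. Its top-face corners in the crop are about (108,130), (219,130), (220,385) and (120,385). I'll measure these and plan the tilted grasp.

Run:
```python
from h import *; import pickle
o=pickle.load(open("pics/w4.pkl","rb"))
F=np.array([.5543,-.0867]); a=-1.8599
def fx(X): d=X[:2]-F; c,s=np.cos(a),np.sin(a); return np.round([c*d[0]+s*d[1],-s*d[0]+c*d[1],X[2]],4)
f=lambda u,v:(90+v/2.6,220+u/2.6)
for u,v in [(108,132),(219,130),(220,385),(120,385)]: print("top",fx(at_z("wrist",f(u,v),.082,o)))
for u,v in [(55,86),(620,84),(586,327),(72,329)]: print("bed",fx(at_z("wrist",f(u,v),.015,o)))
for u,v in [(308,302),(312,131)]: print("jaw",fx(at_z("wrist",f(u,v),.0335,o)))
print(fx(o["ee_pos"]), R.from_quat(o["tool_rot"]).as_matrix().round(3))
```

```text
top [-0.0466 -0.0189  0.082 ]
top [-0.0473  0.0227  0.082 ]
top [0.0579 0.0223 0.082 ]
top [ 0.0578 -0.0195  0.082 ]
bed [-0.0596 -0.0533  0.015 ]
bed [-0.0602  0.2044  0.015 ]
bed [0.0587 0.2055 0.015 ]
bed [ 0.0592 -0.0536  0.015 ]
jaw [0.0384 0.063  0.0335]
jaw [-0.0413  0.0625  0.0335]
[0.0003 0.0299 0.2223] [[ 0.287  0.958  0.001]
 [ 0.958 -0.287  0.001]
 [ 0.001  0.001 -1.   ]]
```

```bash
python3 -m jog '[{"jaw":85,"offset":[0,-0.114,0],"dr":[0,0,0]},{"jaw":85,"offset":[0,0,0],"dr":[0,1,0]},{"jaw":85,"offset":[0,0,0],"dr":[0,1,0]},{"jaw":85,"offset":[0,0,0],"dr":[0,1,0]},{"jaw":85,"offset":[0,0,0],"dr":[0,1,0]}]'
python3 -m jog '[{"jaw":85,"offset":[0,0,0],"dr":[0,1,0]},{"jaw":85,"offset":[0,0,0],"dr":[0,1,0]},{"jaw":85,"offset":[0,0,0],"dr":[0,1,0]},{"jaw":85,"offset":[0,0,0],"dr":[0,1,0]},{"jaw":85,"offset":[0,0,0],"dr":[0,0,0]}]'
python3 -m jog '[{"jaw":85,"offset":[0,0,0],"dr":[0,0,0]},{"jaw":85,"offset":[0,0,0],"dr":[0,0,0]}]'
cat > go.py <<'E'
import sys; from h import *
F=np.array([.5543,-.0867,0]); a=-1.8599; Rz=R.from_euler("z",a)
o=sensors.get_obs(); Q=R.from_quat(o["tool_rot"])
p=Rz.inv().apply(o["ee_pos"]-F); M=(Rz.inv()*Q).as_matrix()
print("tcp fix",p.round(4),"x,y,z axes",M.T.round(3).tolist(),"joints",o["joints"].round(2).tolist(), "clock",o["clock"],"w",o["grip_width"],"gf",o["grasp_force"],"F",o["force"].round(1))
if len(sys.argv)>3:
    t=np.array([float(v) for v in sys.argv[1:4]]); print("offset units",(M.T@(t-p)/.25).round(3))
if len(sys.argv)>4:  # desired tilt deg about fixture y, from vertical down (+ = toward -x)
    th=np.deg2rad(float(sys.argv[4])); D=np.array([[-np.cos(th),0,-np.sin(th)],[0,1,0],[np.sin(th),0,-np.cos(th)]])
    print("dr units",(np.rad2deg(R.from_matrix(M.T@D).as_rotvec())/5).round(3))
E
python3 go.py .0036 .0013 .0475 40
```

```text
clock: 8.65
ee_pos: [0.5562, -0.0881, 0.2218]
tool_rot: [0.79, 0.588, 0.141, -0.104]
force: [-0.3, -0.2, -0.9]
grip_width: 0.994
grasp_force: 0.0
clock: 9.15
ee_pos: [0.5553, -0.0902, 0.2201]
tool_rot: [0.755, 0.559, 0.275, -0.205]
force: [0.9, -0.0, -0.7]
grip_width: 0.996
grasp_force: 0.0
clock: 9.35
ee_pos: [0.556, -0.0869, 0.222]
tool_rot: [0.753, 0.562, 0.274, -0.204]
force: [0.3, 0.5, 0.3]
grip_width: 0.993
grasp_force: 0.0
tcp fix [-0.0003  0.0017  0.222 ] x,y,z axes [[-0.767, -0.001, 0.642], [0.0, 1.0, 0.001], [-0.642, 0.001, -0.767]] joints [0.54, 0.81, -0.17, 1.6, -0.71, 0.97, 0.6] clock 9.35 w 0.9925487684883066 gf 0.0 F [0.3 0.5 0.3]
offset units [-0.46  -0.003  0.525]
dr units [0.016 0.014 0.007]
```

```bash
python3 -m jog '[{"jaw":85,"offset":[-0.115,0,0.131],"dr":[0,0,0]},{"jaw":85,"offset":[-0.115,0,0.131],"dr":[0,0,0]},{"jaw":85,"offset":[-0.115,0,0.131],"dr":[0,0,0]},{"jaw":85,"offset":[-0.06,0,0.066],"dr":[0,0,0]},{"jaw":85,"offset":[-0.05,0,0.06],"dr":[0,0,0]}]' 100
python3 -m jog '[{"jaw":85,"offset":[0,0,0],"dr":[0,0,0]},{"jaw":85,"offset":[0,0,0],"dr":[0,0,0]}]'
python3 go.py .0036 .0013 .0475 40
```

```text
clock: 9.85
ee_pos: [0.5548, -0.0903, 0.0478]
tool_rot: [0.753, 0.562, 0.274, -0.204]
force: [1.2, -0.1, 1.0]
grip_width: 0.996
grasp_force: 0.0
clock: 10.05
ee_pos: [0.5551, -0.0906, 0.0499]
tool_rot: [0.753, 0.562, 0.275, -0.204]
force: [-0.5, -0.7, 0.5]
grip_width: 1.001
grasp_force: 0.0
tcp fix [0.0035 0.0019 0.0499] x,y,z axes [[-0.766, -0.0, 0.643], [0.001, 1.0, 0.001], [-0.643, 0.001, -0.766]] joints [0.59, 1.09, -0.25, 1.66, -0.78, 0.69, 0.85] clock 10.05 w 1.001361119960836 gf 0.0 F [-0.5 -0.7  0.5]
offset units [-0.007 -0.002  0.007]
dr units [0.015 0.    0.004]
```

Good. Close on it.

```bash
python3 -m jog '[{"jaw":30,"offset":[0,0,0],"dr":[0,0,0]},{"jaw":30,"offset":[0,0,0],"dr":[0,0,0]},{"jaw":30,"offset":[0,0,0],"dr":[0,0,0]},{"jaw":30,"offset":[0,0,0],"dr":[0,0,0]},{"jaw":30,"offset":[0,0,0],"dr":[0,0,0]}]' 100
python3 -m jog '[{"jaw":20,"offset":[0,0,0],"dr":[0,0,0]},{"jaw":20,"offset":[0,0,0],"dr":[0,0,0]},{"jaw":20,"offset":[0,0,0],"dr":[0,0,0]}]' 100
python3 go.py
```

```text
clock: 10.55
ee_pos: [0.5548, -0.0913, 0.0499]
tool_rot: [0.754, 0.561, 0.275, -0.204]
force: [-4.4, -3.2, 11.7]
grip_width: 0.48
grasp_force: 101.2
clock: 10.85
ee_pos: [0.5548, -0.0913, 0.0499]
tool_rot: [0.754, 0.561, 0.275, -0.204]
force: [-4.2, -3.7, 10.6]
grip_width: 0.481
grasp_force: 101.2
tcp fix [0.0043 0.0018 0.0499] x,y,z axes [[-0.766, 0.001, 0.643], [0.002, 1.0, 0.001], [-0.643, 0.002, -0.766]] joints [0.59, 1.09, -0.25, 1.66, -0.78, 0.69, 0.85] clock 10.85 w 0.4811709687748371 gf 101.20666980743408 F [-4.2 -3.7 10.6]
```

```bash
python3 -m jog '[{"jaw":20,"offset":[0.026,0.006,-0.031],"dr":[0,0,0]},{"jaw":20,"offset":[0.06,0.006,-0.07],"dr":[0,0,0]},{"jaw":20,"offset":[0.086,0,-0.102],"dr":[0,0,0]},{"jaw":20,"offset":[0.086,0,-0.102],"dr":[0,0,0]},{"jaw":20,"offset":[0,0,0],"dr":[0,0,0]}]' 100
python3 -m jog '[{"jaw":20,"offset":[0,0,0],"dr":[0,-0.5,0]},{"jaw":20,"offset":[0,0,0],"dr":[0,-1,0]},{"jaw":20,"offset":[0,0,0],"dr":[0,-1,0]},{"jaw":20,"offset":[0,0,0],"dr":[0,-1,0]},{"jaw":20,"offset":[0,0,0],"dr":[0,-0.5,0]}]' 100
python3 go.py .0045 .005 .15 20
```

```text
clock: 11.35
ee_pos: [0.5588, -0.0919, 0.153]
tool_rot: [0.753, 0.562, 0.276, -0.202]
force: [-0.5, -0.5, -6.6]
grip_width: 0.475
grasp_force: 101.6
clock: 11.85
ee_pos: [0.5578, -0.0905, 0.1493]
tool_rot: [0.789, 0.589, 0.139, -0.103]
force: [0.0, 0.6, -4.6]
grip_width: 0.477
grasp_force: 101.2
tcp fix [0.0026 0.0044 0.1493] x,y,z axes [[-0.94, -0.0, 0.34], [-0.0, 1.0, 0.001], [-0.34, 0.001, -0.94]] joints [0.27, 0.82, 0.05, 1.66, -0.57, 0.75, 0.45] clock 11.85 w 0.477302339908626 gf 101.21228456497192 F [ 0.   0.6 -4.6]
offset units [-0.006  0.002 -0.005]
dr units [0.012 0.027 0.006]
```

```bash
python3 -m jog '[{"jaw":20,"offset":[0,0,0],"dr":[0,-1,0]},{"jaw":20,"offset":[0,0,0],"dr":[0,-1,0]},{"jaw":20,"offset":[0,0,0],"dr":[0,-1,0]},{"jaw":20,"offset":[0,0,0],"dr":[0,-1,0]},{"jaw":20,"offset":[0,0,0],"dr":[0,-1,0]}]' 100
python3 -m jog '[{"jaw":20,"offset":[0,0,0],"dr":[0,-1,0]},{"jaw":20,"offset":[0,0,0],"dr":[0,-1,0]},{"jaw":20,"offset":[0,0,0],"dr":[0,-1,0]},{"jaw":20,"offset":[0,0,0],"dr":[0,-1,0]},{"jaw":20,"offset":[0,0,0],"dr":[0,-1,0]}]' 100
python3 -m jog '[{"jaw":20,"offset":[0,0,0],"dr":[0,-1,0]},{"jaw":20,"offset":[0,0,0],"dr":[0,-1,0]},{"jaw":20,"offset":[0,0,0],"dr":[0,-1,0]},{"jaw":20,"offset":[0,0,0],"dr":[0,-1,0]},{"jaw":20,"offset":[0,0,0],"dr":[0,0,0]}]' 100
python3 -m jog '[{"jaw":20,"offset":[0,0,0],"dr":[0,0,0]},{"jaw":20,"offset":[0,0,0],"dr":[0,0,0]}]' 100
python3 go.py 0 .004 .12 -50
python3 look.py w5
python3 - <<'E'
from h import *
cv2.imwrite("pics/s5.png",cv2.resize(camera("scene")[120:290,190:430],None,fx=3.2,fy=3.2,interpolation=cv2.INTER_CUBIC))
E
```

```text
clock: 12.35
ee_pos: [0.5575, -0.0914, 0.1491]
tool_rot: [0.801, 0.597, -0.036, 0.027]
force: [-0.2, 0.2, -5.9]
grip_width: 0.482
grasp_force: 101.2
clock: 12.85
ee_pos: [0.5575, -0.0909, 0.1488]
tool_rot: [0.774, 0.577, -0.208, 0.155]
force: [1.2, -0.5, -5.0]
grip_width: 0.479
grasp_force: 101.2
clock: 13.35
ee_pos: [0.5575, -0.0897, 0.1464]
tool_rot: [0.726, 0.543, -0.34, 0.252]
force: [0.4, -0.3, -5.4]
grip_width: 0.481
grasp_force: 101.5
clock: 13.55
ee_pos: [0.5575, -0.0923, 0.1495]
tool_rot: [0.728, 0.541, -0.338, 0.252]
force: [-0.3, 0.7, -3.7]
grip_width: 0.482
grasp_force: 101.5
tcp fix [0.0044 0.0047 0.1495] x,y,z axes [[-0.645, 0.003, -0.764], [0.003, 1.0, 0.001], [0.764, -0.002, -0.645]] joints [-0.6, 1.23, 0.88, 1.41, -0.01, 1.06, -0.34] clock 13.55 w 0.4818162651337041 gf 101.48883819580078 F [-0.3  0.7 -3.7]
offset units [ 0.102 -0.003  0.063]
dr units [-0.019 -0.037 -0.034]
[ 0.55749193 -0.09228181  0.14948859] [ 0.72805375  0.54089164 -0.33766519  0.25170656]
module [208.1 200.8] 0.79 [ 0.3568 -0.2422  0.0485]
module [255.9 310.1] 0.77 [ 0.3997 -0.6061  0.0485]
module_tab [204.3 248.3] 0.71 [ 0.4247 -0.2481  0.0485]
module_tab [136.2 532.3] 0.16 [ 0.7185 -0.1769  0.0485]
fixture [ 49.8 303.4] 0.67 [ 0.5532 -0.0848  0.    ]
jaw_handle [134.2 530.8] 0.73 [ 0.6929 -0.1249  0.076 ]
```

View pics/s5.png

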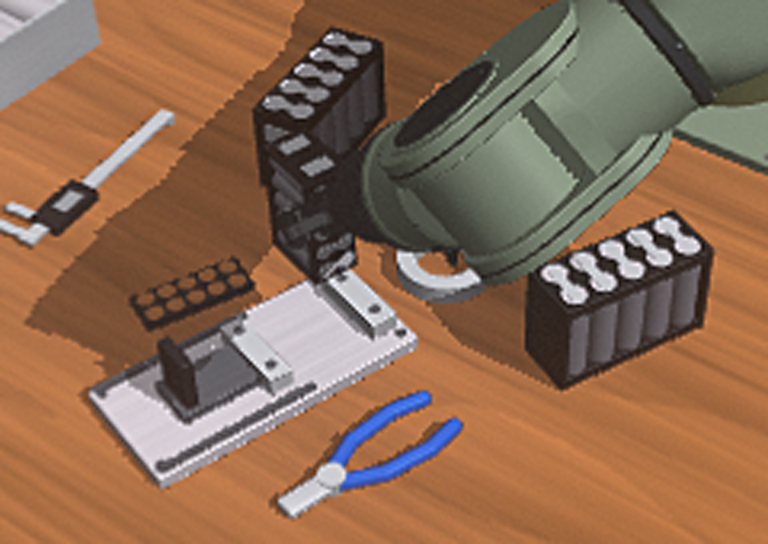

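The module is held upright with its tabs up over the fixture, and the jaw is open. Now I lower it.

```bash
python3 go.py -.001 .0052 .078 -50
python3 -m jog '[{"jaw":20,"offset":[0.045,0,0.034],"dr":[0,0,0]},{"jaw":20,"offset":[0.055,0,0.04],"dr":[-0.02,-0.04,-0.03]},{"jaw":20,"offset":[0.055,0,0.04],"dr":[0,0,0]},{"jaw":20,"offset":[0.05,0,0.04],"dr":[0,0,0]},{"jaw":20,"offset":[0,0,0],"dr":[0,0,0]}]' 100
python3 -m jog '[{"jaw":20,"offset":[0,0,0],"dr":[0,0,0]},{"jaw":20,"offset":[0,0,0],"dr":[0,0,0]}]' 100
python3 go.py -.001 .0052 .067 -50
```

```text
tcp fix [0.004  0.0046 0.1492] x,y,z axes [[-0.644, 0.002, -0.765], [0.002, 1.0, 0.001], [0.765, -0.001, -0.644]] joints [-0.6, 1.23, 0.88, 1.41, -0.01, 1.06, -0.34] clock 13.85 w 0.48316522131406386 gf 101.48849844932556 F [-0.4  0.3 -5.2]
offset units [0.231 0.002 0.168]
dr units [-0.014 -0.017 -0.024]
clock: 14.35
ee_pos: [0.5577, -0.0884, 0.0822]
tool_rot: [0.725, 0.542, -0.341, 0.253]
force: [0.0, -0.0, -4.8]
grip_width: 0.482
grasp_force: 101.5
clock: 14.55
ee_pos: [0.5588, -0.0886, 0.0856]
tool_rot: [0.726, 0.542, -0.34, 0.254]
force: [0.3, 0.4, -3.9]
grip_width: 0.478
grasp_force: 101.5
tcp fix [0.0006 0.0048 0.0856] x,y,z axes [[-0.641, -0.0, -0.768], [-0.001, 1.0, 0.0], [0.768, 0.001, -0.641]] joints [-0.6, 1.33, 0.85, 1.4, -0.05, 1.0, -0.39] clock 14.55 w 0.4784773921270194 gf 101.48964643478394 F [ 0.3  0.4 -3.9]
offset units [0.061 0.001 0.043]
dr units [0.013 0.034 0.004]
```

```bash
python3 -m jog '[{"jaw":20,"offset":[0.022,0,0.016],"dr":[0,0,0]},{"jaw":20,"offset":[0.022,0,0.016],"dr":[0,0,0]},{"jaw":20,"offset":[0,0,0],"dr":[0,0,0]},{"jaw":20,"offset":[0,0,0],"dr":[0,0,0]}]' 100
python3 go.py -.001 .0052 .067 -50
```

```text
clock: 14.95
ee_pos: [0.5588, -0.0876, 0.0713]
tool_rot: [0.726, 0.542, -0.34, 0.254]
force: [-0.1, -0.1, -4.3]
grip_width: 0.479
grasp_force: 101.5
tcp fix [-0.0004  0.0045  0.0713] x,y,z axes [[-0.64, -0.001, -0.768], [-0.001, 1.0, -0.0], [0.768, 0.001, -0.64]] joints [-0.6, 1.35, 0.84, 1.39, -0.05, 0.99, -0.4] clock 14.95 w 0.47927291740735684 gf 101.49001121520996 F [-0.1 -0.1 -4.3]
offset units [0.015 0.003 0.009]
dr units [0.007 0.037 0.013]
```

Down 1.5 mm at a time until it touches.

```bash
python3 -m jog '[{"jaw":20,"offset":[0.0046,0,0.0038],"dr":[0,0.037,0]},{"jaw":20,"offset":[0,0,0],"dr":[0,0,0]}]' 100 | grep -E "ee_|force"
python3 -m jog '[{"jaw":20,"offset":[0.0046,0,0.0038],"dr":[0,0,0]},{"jaw":20,"offset":[0,0,0],"dr":[0,0,0]}]' 100 | grep -E "ee_|force"
python3 -m jog '[{"jaw":20,"offset":[0.0046,0,0.0038],"dr":[0,0,0]},{"jaw":20,"offset":[0,0,0],"dr":[0,0,0]}]' 100 | grep -E "ee_|force"
python3 go.py -.001 .0052 .067 -50
```

```text
ee_pos: [0.5588, -0.0876, 0.0699]
force: [-0.3, -0.6, -5.0]
grasp_force: 101.5
ee_pos: [0.5588, -0.0876, 0.0682]
force: [-0.3, 0.7, -4.8]
grasp_force: 101.5
ee_pos: [0.5587, -0.0875, 0.0667]
force: [0.8, 0.4, -4.9]
grasp_force: 101.5
tcp fix [-0.0005  0.0045  0.0667] x,y,z axes [[-0.643, -0.001, -0.766], [-0.001, 1.0, -0.001], [0.766, 0.001, -0.643]] joints [-0.6, 1.35, 0.84, 1.39, -0.06, 0.98, -0.4] clock 15.55 w 0.48014903463850367 gf 101.49175643920898 F [ 0.8  0.4 -4.9]
offset units [ 0.     0.003 -0.002]
dr units [ 0.006 -0.004  0.014]
```

```bash
python3 -m jog '[{"jaw":20,"offset":[0.0031,0,0.0026],"dr":[0,0,0]},{"jaw":20,"offset":[0,0,0],"dr":[0,0,0]}]' 100 | grep -E "ee_|force"
python3 -m jog '[{"jaw":20,"offset":[0.0031,0,0.0026],"dr":[0,0,0]},{"jaw":20,"offset":[0,0,0],"dr":[0,0,0]}]' 100 | grep -E "ee_|force"
```

```text
ee_pos: [0.5588, -0.0875, 0.0657]
force: [-0.5, -0.5, -4.5]
grasp_force: 101.5
ee_pos: [0.5588, -0.0875, 0.0654]
force: [-1.9, 4.7, 3.7]
grasp_force: 102.6
```

```bash
python3 -m jog '[{"jaw":20,"offset":[0.0015,0,0.0013],"dr":[0,0,0]},{"jaw":20,"offset":[0,0,0],"dr":[0,0,0]},{"jaw":20,"offset":[0,0,0],"dr":[0,0,0]}]' 30
python3 -m jog '[{"jaw":45,"offset":[0,0,0],"dr":[0,0,0]},{"jaw":55,"offset":[0,0,0],"dr":[0,0,0]},{"jaw":75,"offset":[0,0,0],"dr":[0,0,0]},{"jaw":75,"offset":[0,0,0],"dr":[0,0,0]}]' 30
python3 go.py
python3 -m jog '[{"jaw":75,"offset":[0,0,-0.08],"dr":[0,0,0]},{"jaw":75,"offset":[0,0,-0.16],"dr":[0,0,0]},{"jaw":75,"offset":[0,0,-0.18],"dr":[0,0,0]},{"jaw":75,"offset":[0,0,-0.18],"dr":[0,0,0]},{"jaw":75,"offset":[0,0,0],"dr":[0,0,0]}]' 30
python3 go.py -0.0005 .1475 .2 0
python3 look.py w6
```

```text
clock: 16.25
ee_pos: [0.5588, -0.0875, 0.0654]
tool_rot: [0.726, 0.542, -0.339, 0.253]
force: [-2.7, 7.5, 10.1]
grip_width: 0.48
grasp_force: 103.5
clock: 16.65
ee_pos: [0.5588, -0.0877, 0.0644]
tool_rot: [0.726, 0.542, -0.339, 0.253]
force: [0.4, -0.4, -0.4]
grip_width: 0.882
grasp_force: 0.0
tcp fix [-0.0003  0.0046  0.0644] x,y,z axes [[-0.643, -0.001, -0.766], [-0.001, 1.0, -0.0], [0.766, 0.001, -0.643]] joints [-0.6, 1.36, 0.84, 1.39, -0.06, 0.98, -0.4] clock 16.65 w 0.8820182299026144 gf 0.0 F [ 0.4 -0.4 -0.4]
clock: 17.15
ee_pos: [0.5936, 0.0265, 0.1636]
tool_rot: [0.726, 0.544, -0.336, 0.254]
force: [-0.1, -0.4, -0.5]
grip_width: 0.878
grasp_force: 0.0
tcp fix [-0.1197  0.0054  0.1636] x,y,z axes [[-0.646, -0.002, -0.764], [-0.007, 1.0, 0.004], [0.764, 0.007, -0.646]] joints [-0.68, 1.27, 0.87, 1.09, -0.05, 1.39, -0.41] clock 17.15 w 0.8780218568113956 gf 0.0 F [-0.1 -0.4 -0.5]
offset units [-0.42   0.566  0.274]
dr units [0.072 9.957 0.053]
[0.59361702 0.02646294 0.16363315] [ 0.72576916  0.54412708 -0.33558132  0.25410632]
module [182.4 309.2] 0.8 [ 0.549  -0.1178  0.0485]
module_tab [222.9 258.3] 0.95 [ 0.4189 -0.2484  0.0485]
module_tab [234.7 306.4] 0.87 [ 0.4752 -0.3472  0.0485]
module_tab [ 21.7 381.2] 0.39 [0.6448 0.0668 0.0485]
fixture [133.1 304.5] 0.59 [ 0.5528 -0.0861  0.    ]
jaw_handle [191.8 442.8] 0.82 [ 0.6943 -0.125   0.076 ]
```

View pics/w6.png

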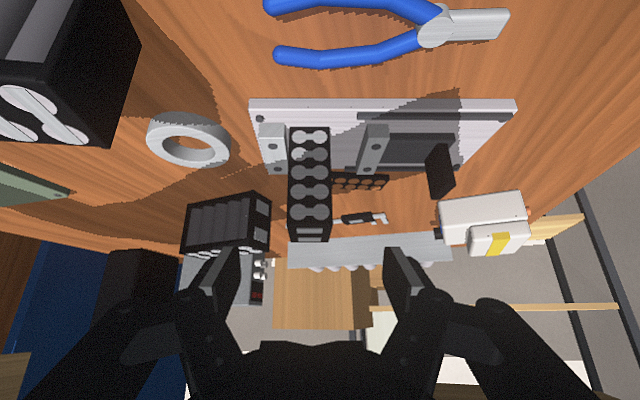

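The wrist view shows the module upright between the jaws, with its cell side facing the camera around (310,185), and the open jaw and handle to its right at (442,170). Next I raise the arm, level the tool and go to the handle.

```bash
python3 -m jog '[{"jaw":55,"offset":[-0.08,0.1,-0.06],"dr":[0,0,0]},{"jaw":55,"offset":[-0.08,0.14,-0.06],"dr":[0,0.5,0]},{"jaw":55,"offset":[0,0.14,0],"dr":[0,1,0]},{"jaw":55,"offset":[0,0.14,0],"dr":[0,1,0]},{"jaw":55,"offset":[0,0.05,0],"dr":[0,1,0]}]' 60 | head -2
python3 -m jog '[{"jaw":55,"offset":[0,0,0],"dr":[0,1.2,0]},{"jaw":55,"offset":[0,0,0],"dr":[0,1,0]},{"jaw":55,"offset":[0,0,0],"dr":[0,1,0]},{"jaw":55,"offset":[0,0,0],"dr":[0,1,0]},{"jaw":55,"offset":[0,0,0],"dr":[0,1,0]}]' | head -2
python3 -m jog '[{"jaw":55,"offset":[0,0,0],"dr":[0,1,0]},{"jaw":55,"offset":[0,0,0],"dr":[0,0.5,0]},{"jaw":55,"offset":[0,0,0],"dr":[0,0,0]},{"jaw":55,"offset":[0,0,0],"dr":[0,0,0]}]' | head -2
python3 go.py -.0005 .1475 .15 0
```

```text
clock: 17.9
ee_pos: [0.7196, -0.0194, 0.2087]
clock: 18.3
ee_pos: [0.7186, -0.0172, 0.2097]
tcp fix [-0.1134  0.1377  0.2097] x,y,z axes [[-0.895, -0.0, -0.446], [0.0, 1.0, -0.001], [0.446, -0.001, -0.895]] joints [-0.31, 1.22, 0.72, 0.53, -0.22, 1.63, -0.26] clock 18.3 w 0.645039031046498 gf 0.0 F [ 0.2  0.5 -1.7]
offset units [-0.298  0.04   0.415]
dr units [-0.013  5.296 -0.   ]out of range; nothing moved
```

```bash
python3 -m jog '[{"jaw":55,"offset":[0,0,0],"dr":[0,1,0]},{"jaw":55,"offset":[0,0,0],"dr":[0,1,0]},{"jaw":55,"offset":[0,0,0],"dr":[0,1,0]},{"jaw":55,"offset":[0,0,0],"dr":[0,1,0]},{"jaw":55,"offset":[0,0,0],"dr":[0,1,0]}]' | head -2
python3 -m jog '[{"jaw":55,"offset":[-0.15,0.013,0],"dr":[0,0.3,0]},{"jaw":55,"offset":[-0.15,0.013,0],"dr":[0,0,0]},{"jaw":55,"offset":[-0.15,0.013,0],"dr":[0,0,0]},{"jaw":55,"offset":[0,0,0],"dr":[0,0,0]},{"jaw":55,"offset":[0,0,0],"dr":[0,0,0]}]' | head -2
python3 go.py -.0005 .1475 .15 0
python3 look.py w7
```

```text
clock: 18.8
ee_pos: [0.7188, -0.0165, 0.2095]
clock: 19.3
ee_pos: [0.6961, -0.1278, 0.2101]
tcp fix [-0.001   0.1476  0.2101] x,y,z axes [[-1.0, 0.0, 0.001], [0.0, 1.0, -0.002], [-0.001, -0.002, -1.0]] joints [-0.01, 1.02, 0.5, 0.91, -0.43, 1.3, 0.1] clock 19.3 w 0.6414087869501784 gf 0.0 F [ 0.9  1.3 -0.1]
offset units [-0.002  0.     0.241]
dr units [-0.019 -0.011 -0.002]
[ 0.69606203 -0.12780828  0.21013554] [ 8.01629026e-01  5.97821026e-01 -1.33794385e-04 -9.52634564e-04]
module [338.   92.1] 0.9 [ 0.3551 -0.25    0.0485]
module [183.  171.6] 0.74 [ 0.5477 -0.0852  0.0485]
module_tab [321.6 137.9] 0.71 [ 0.4261 -0.2431  0.0485]
module_tab [204.  141.4] 0.68 [ 0.5046 -0.0979  0.0485]
jaw_handle [187.8 313.4] 0.91 [ 0.6976 -0.1273  0.076 ]
jaw_handle [183.8 173.7] 0.42 [ 0.5648 -0.0835  0.076 ]
```

```bash
python3 -m jog '[{"jaw":55,"offset":[0,0,0.18],"dr":[0,0,0]},{"jaw":55,"offset":[0,0,0.18],"dr":[0,0,0]},{"jaw":55,"offset":[0,0,0.18],"dr":[0,0,0]},{"jaw":55,"offset":[0,0,0.105],"dr":[0,0,0]},{"jaw":55,"offset":[0,0,0],"dr":[0,0,0]}]' 60 | head -2
python3 -m jog '[{"jaw":0,"offset":[0,0,0],"dr":[0,0,0]},{"jaw":0,"offset":[0,0,0],"dr":[0,0,0]},{"jaw":0,"offset":[0,0,0],"dr":[0,0,0]},{"jaw":0,"offset":[0,0,0],"dr":[0,0,0]},{"jaw":0,"offset":[0,0,0],"dr":[0,0,0]}]' 60
python3 go.py -.0005 .112 .049 0
```

```text
clock: 20.05
ee_pos: [0.6946, -0.1263, 0.0461]
clock: 20.55
ee_pos: [0.697, -0.1274, 0.0516]
tool_rot: [0.801, 0.598, 0.001, 0.0]
force: [-1.4, 1.1, 9.4]
grip_width: 0.13
grasp_force: 58.9
tcp fix [-0.0016  0.1484  0.0516] x,y,z axes [[-1.0, -0.0, 0.002], [-0.0, 1.0, 0.002], [-0.002, 0.002, -1.0]] joints [-0.02, 1.18, 0.44, 1.07, -0.49, 0.99, 0.16] clock 20.55 w 0.12962309495661864 gf 58.87606680393219 F [-1.4  1.1  9.4]
offset units [-0.004 -0.145  0.01 ]
dr units [ 0.023 -0.025  0.005]
```

```bash
python3 -m jog '[{"jaw":0,"offset":[0,-0.03,0],"dr":[0,0,0]},{"jaw":0,"offset":[0,-0.03,0],"dr":[0,0,0]},{"jaw":0,"offset":[0,-0.03,0],"dr":[0,0,0]},{"jaw":0,"offset":[0,-0.03,0],"dr":[0,0,0]},{"jaw":0,"offset":[0,0,0],"dr":[0,0,0]}]' 60 | grep -E "ee_|force"
python3 -m jog '[{"jaw":0,"offset":[0,-0.006,0],"dr":[0,0,0]},{"jaw":0,"offset":[0,-0.006,0],"dr":[0,0,0]},{"jaw":0,"offset":[0,0,0],"dr":[0,0,0]}]' 60 | grep -E "ee_|force"
python3 go.py
python3 -m jog '[{"jaw":0,"offset":[0,-0.004,0],"dr":[0,0,0]},{"jaw":0,"offset":[0,-0.004,0],"dr":[0,0,0]},{"jaw":0,"offset":[0,0,0],"dr":[0,0,0]}]' 60 | grep -E "ee_|force"
python3 go.py
```

```text
ee_pos: [0.6678, -0.1188, 0.0516]
force: [-1.8, 1.9, 9.9]
grasp_force: 59.7
ee_pos: [0.6657, -0.1182, 0.0516]
force: [0.5, 0.4, 8.9]
grasp_force: 59.5
tcp fix [-0.0016  0.1157  0.0516] x,y,z axes [[-1.0, -0.0, 0.002], [-0.0, 1.0, 0.003], [-0.002, 0.003, -1.0]] joints [-0.04, 1.13, 0.42, 1.24, -0.51, 0.88, 0.21] clock 21.35 w 0.12920108829638224 gf 59.501495361328125 F [0.5 0.4 8.9]
ee_pos: [0.6638, -0.1176, 0.0516]
force: [1.5, -0.0, 7.4]
grasp_force: 59.5
tcp fix [-0.0016  0.1138  0.0516] x,y,z axes [[-1.0, -0.0, 0.002], [-0.0, 1.0, 0.003], [-0.002, 0.003, -1.0]] joints [-0.04, 1.12, 0.42, 1.24, -0.51, 0.87, 0.21] clock 21.65 w 0.12940594047697548 gf 59.452709555625916 F [ 1.5 -0.   7.4]
```

```bash
for i in 1; do :; done
python3 -m jog '[{"jaw":0,"offset":[0,-0.004,0],"dr":[0,0,0]},{"jaw":0,"offset":[0,-0.004,0],"dr":[0,0,0]},{"jaw":0,"offset":[0,0,0],"dr":[0,0,0]}]' 60 | grep -E "ee_|: \[.*\]$" | grep -E "ee_|force"
python3 -m jog '[{"jaw":0,"offset":[0,-0.004,0],"dr":[0,0,0]},{"jaw":0,"offset":[0,0,0],"dr":[0,0,0]}]' 60 | grep -E "ee_|force:"
python3 -m jog '[{"jaw":0,"offset":[0,-0.004,0],"dr":[0,0,0]},{"jaw":0,"offset":[0,0,0],"dr":[0,0,0]}]' 60 | grep -E "ee_|force:"
python3 go.py
```

```text
ee_pos: [0.662, -0.1171, 0.0516]
force: [2.1, -0.4, 9.1]
ee_pos: [0.661, -0.1168, 0.0517]
force: [2.7, -0.4, 8.1]
grasp_force: 59.4
ee_pos: [0.6601, -0.1165, 0.0516]
force: [2.5, -0.6, 8.3]
grasp_force: 59.5
tcp fix [-0.0016  0.1099  0.0516] x,y,z axes [[-1.0, -0.0, 0.002], [-0.0, 1.0, 0.003], [-0.002, 0.003, -1.0]] joints [-0.04, 1.12, 0.42, 1.26, -0.51, 0.86, 0.21] clock 22.35 w 0.12398857912968177 gf 59.45025444030762 F [ 2.5 -0.6  8.3]
```

```bash
python3 -m jog '[{"jaw":0,"offset":[0,-0.004,0],"dr":[0,0,0]},{"jaw":0,"offset":[0,0,0],"dr":[0,0,0]}]' 60 | grep -E "ee_|force:"
python3 -m jog '[{"jaw":0,"offset":[0,-0.004,0],"dr":[0,0,0]},{"jaw":0,"offset":[0,0,0],"dr":[0,0,0]}]' 60 | grep -E "ee_|force:"
python3 -m jog '[{"jaw":0,"offset":[0,-0.004,0],"dr":[0,0,0]},{"jaw":0,"offset":[0,0,0],"dr":[0,0,0]}]' 60 | grep -E "ee_|force:"
python3 look.py w8
python3 go.py
python3 - <<'E'
import cv2
a=cv2.imread("pics/w8.png")[20:320,60:420]; cv2.imwrite("pics/w8c.png",cv2.resize(a,None,fx=1.9,fy=1.9,interpolation=cv2.INTER_CUBIC))
E
```

```text
ee_pos: [0.6593, -0.1163, 0.0516]
force: [3.8, -0.8, 7.1]
grasp_force: 59.3
ee_pos: [0.6585, -0.116, 0.0517]
force: [3.7, -1.1, 5.7]
grasp_force: 59.2
ee_pos: [0.6575, -0.1157, 0.0516]
force: [5.5, -1.0, 5.7]
grasp_force: 59.2
[ 0.65749572 -0.11573822  0.05161769] [0.80143607 0.59807601 0.00206355 0.00102413]
module [271.2 103.3] 0.96 [ 0.5372 -0.0927  0.0485]
fixture [218.5 163.5] 0.83 [ 0.5542 -0.0837  0.    ]
jaw_handle [281.4 312.5] 0.6 [ 0.657  -0.1164  0.076 ]
tcp fix [-0.0016  0.1072  0.0517] x,y,z axes [[-1.0, -0.001, 0.002], [-0.001, 1.0, 0.004], [-0.002, 0.004, -1.0]] joints [-0.04, 1.11, 0.42, 1.28, -0.51, 0.85, 0.22] clock 23.2 w 0.12873265560876124 gf 59.25930976867676 F [ 4.4 -1.2  6.4]
```

View pics/w8c.png

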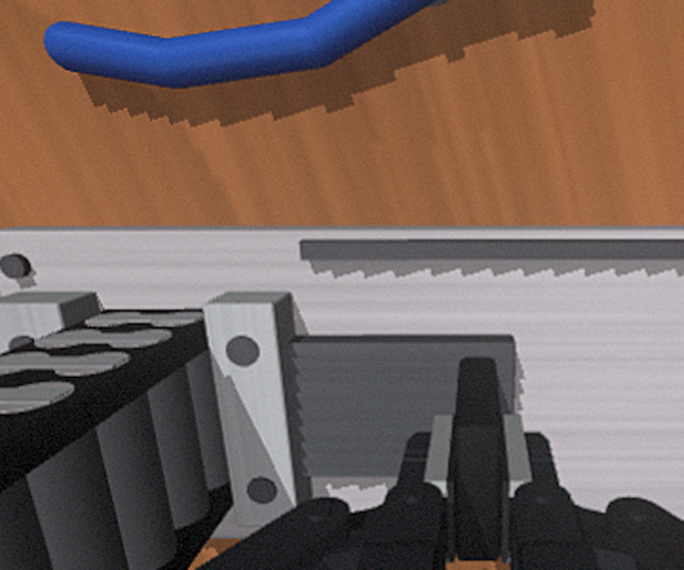

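The crop shows the upright module on the left, with the sliding jaw (crop about 205–300) meeting its side. The force is rising, so it's now pushing the module. I'll keep going in 1 mm steps.

```bash
python3 -m jog '[{"jaw":0,"offset":[0,-0.004,0],"dr":[0,0,0]},{"jaw":0,"offset":[0,0,0],"dr":[0,0,0]}]' 60 | grep -E "ee_|force:"
python3 -m jog '[{"jaw":0,"offset":[0,-0.004,0],"dr":[0,0,0]},{"jaw":0,"offset":[0,0,0],"dr":[0,0,0]}]' 60 | grep -E "ee_|force:"
python3 go.py
```

```text
ee_pos: [0.6566, -0.1155, 0.0517]
force: [5.0, -0.1, 6.5]
grasp_force: 59.2
ee_pos: [0.6559, -0.1153, 0.0517]
force: [6.9, -1.2, 3.7]
grasp_force: 59.5
tcp fix [-0.0016  0.1055  0.0517] x,y,z axes [[-1.0, -0.001, 0.002], [-0.001, 1.0, 0.005], [-0.002, 0.005, -1.0]] joints [-0.04, 1.11, 0.42, 1.29, -0.51, 0.85, 0.22] clock 23.6 w 0.12883947597331158 gf 59.51911389827728 F [ 6.9 -1.2  3.7]
```

```bash
python3 -m jog '[{"jaw":0,"offset":[0,-0.004,0],"dr":[0,0,0]},{"jaw":0,"offset":[0,0,0],"dr":[0,0,0]}]' 60 | grep -E "ee_|force:"
python3 -m jog '[{"jaw":0,"offset":[0,-0.004,0],"dr":[0,0,0]},{"jaw":0,"offset":[0,0,0],"dr":[0,0,0]}]' 60 | grep -E "ee_|force:"
python3 go.py
```

```text
ee_pos: [0.6559, -0.1153, 0.0517]
force: [15.3, -3.5, -1.7]
grasp_force: 59.1
ee_pos: [0.6558, -0.1152, 0.0517]
force: [23.2, -5.8, -7.8]
grasp_force: 59.1
tcp fix [-0.0016  0.1055  0.0517] x,y,z axes [[-1.0, -0.001, 0.002], [-0.001, 1.0, 0.01], [-0.002, 0.01, -1.0]] joints [-0.04, 1.11, 0.42, 1.29, -0.51, 0.84, 0.22] clock 24.0 w 0.12676420694633833 gf 59.06591713428497 F [23.2 -5.8 -7.8]
```

```bash
python3 -m jog '[{"jaw":50,"offset":[0,0,0],"dr":[0,0,0]},{"jaw":50,"offset":[0,0,0],"dr":[0,0,0]},{"jaw":50,"offset":[0,0,0],"dr":[0,0,0]},{"jaw":50,"offset":[0,0.01,0],"dr":[0,0,0]},{"jaw":50,"offset":[0,0,-0.1],"dr":[0,0,0]}]' 60 | grep -E "ee_|force:"
python3 -m jog '[{"jaw":50,"offset":[0,0,-0.2],"dr":[0,0,0]},{"jaw":50,"offset":[0,0,-0.2],"dr":[0,0,0]},{"jaw":50,"offset":[0,0,-0.2],"dr":[0,0,0]},{"jaw":50,"offset":[0,0,0],"dr":[0,0,0]},{"jaw":50,"offset":[0,0,0],"dr":[0,0,0]}]' 60 | grep -E "ee_|force:"
python3 look.py w9; python3 go.py
python3 - <<'E'
import cv2
a=cv2.imread("pics/w9.png")[60:320,80:440]; cv2.imwrite("pics/w9c.png",cv2.resize(a,None,fx=2.2,fy=2.2,interpolation=cv2.INTER_CUBIC))
E
```

```text
ee_pos: [0.6534, -0.1147, 0.0726]
force: [0.2, -0.3, 0.2]
grasp_force: 0.0
ee_pos: [0.6547, -0.1154, 0.2256]
force: [-0.8, 1.0, -0.6]
grasp_force: 0.0
[ 0.65470524 -0.11535696  0.22562401] [ 8.01510150e-01  5.97980022e-01  1.16170439e-03 -1.49896625e-04]
module [178.7 214.9] 0.91 [ 0.5483 -0.084   0.0485]
module [23.7  6. ] 0.89 [0.4105 0.1211 0.0485]
module [330.6 132.1] 0.8 [ 0.3567 -0.2513  0.0485]
module_tab [198.1 194. ] 0.93 [ 0.5159 -0.0987  0.0485]
fixture [168.1 228.6] 0.94 [ 0.5515 -0.0827  0.    ]
fixture [184.  313.3] 0.5 [ 0.6515 -0.1349  0.    ]
jaw_handle [182.2 310.5] 0.83 [ 0.6544 -0.1124  0.076 ]
tcp fix [-0.0011  0.1039  0.2237] x,y,z axes [[-1.0, -0.0, 0.001], [-0.0, 1.0, -0.002], [-0.001, -0.002, -1.0]] joints [-0.06, 0.92, 0.5, 1.12, -0.43, 1.2, 0.14] clock 25.25 w 0.5902455572203604 gf 0.0 F [ 0.  -0.9 -0.4]
```

View pics/w9c.png

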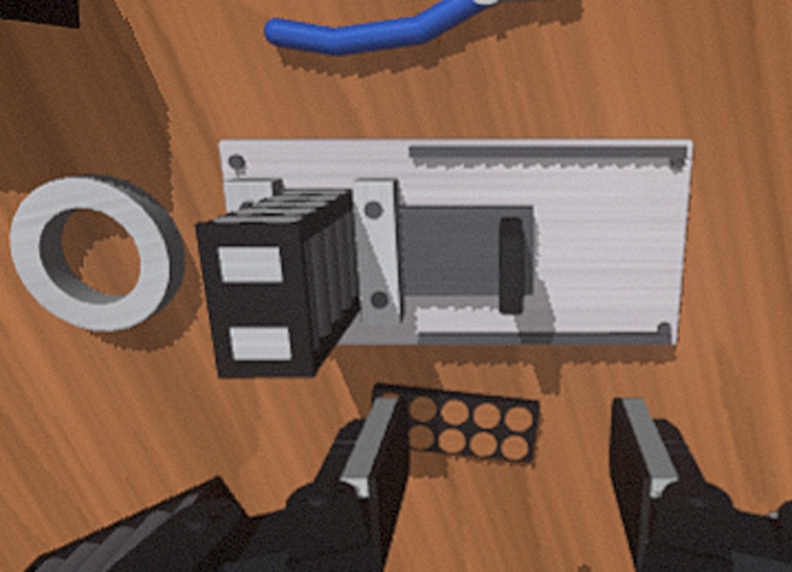

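The view shows the module upright with both tabs up at crop (251,264) and (261,343), and the sliding jaw flush against it. A quick numeric check before handing in.

Run:
```python
from h import *; import pickle
o=pickle.load(open("pics/w9.pkl","rb")); F=np.array([.5543,-.0867]); a=-1.8599
def fx(X): d=X[:2]-F; c,s=np.cos(a),np.sin(a); return np.round([c*d[0]+s*d[1],-s*d[0]+c*d[1],X[2]],4)
f=lambda u,v:at_z("wrist",(60+v/2.2,80+u/2.2),z,o)
z=.121
for u,v in [(197,226),(305,224),(315,376),(218,378)]: print("top",fx(f(u,v)))
z=.0335
for u,v in [(356,180),(358,315)]: print("jaw edge",fx(f(u,v)))
z=.015
for u,v in [(220,141),(692,141),(676,344)]: print("bed",fx(f(u,v)))
```

```text
top [-0.0333 -0.0198  0.121 ]
top [-0.0341  0.0231  0.121 ]
top [0.0316 0.021  0.121 ]
top [ 0.0325 -0.0206  0.121 ]
jaw edge [-0.041   0.0239  0.0335]
jaw edge [0.0339 0.0196 0.0335]
bed [-0.0598 -0.053   0.015 ]
bed [-0.0598  0.2039  0.015 ]
bed [0.0587 0.2048 0.015 ]
```

```bash
python3 -c "
from cell import manip; print(manip.finish_job())"
```

```text
the job is handed in; nothing more can be done
None
```

The module is standing on its plain end with its tabs up, centred and square between the jaws with the sliding jaw shut snug against it. I handed the job in at about 25 s of the 56 s allowed; the call returned no verdict.

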